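Tighten a three-jaw chuck with its T-handled key

ROBOT

A 6-joint arm with a two-finger parallel gripper is mounted at the origin on a cart in front of the work surface, level with it; the furniture and walls round the work are solid. World frame = base frame: x ahead of the robot, y to its left, z up, the work surface at z = 0. Lengths are in mm, angles in rad, forces in N, time in s.
With the tool pointing down it reaches from about 225 to 725 mm from the base axis. Payload 3.1 kg.
Tool frame: the origin (TCP) lies midway between the tips of the shut fingers; the grasp point (between the pads) lies 19 mm behind it; z points along the fingers, y is the direction in which the jaws open and shut (so a half turn about z gives the same grasp; the last joint's range is limited). The gripper opens to 85 mm and grips with 20 to 120 N. Pads are 22 mm wide; open, the fingers measure 114 mm over their backs; the gripper's body (76 mm by 85 mm) begins 54 mm behind the grasp point. The pads swing forward as they close: fully open they stand 13 mm farther back than shut.
Start: joints at [-1.298, 0.048, 0.099, 1.622, 0, 1.443], TCP at [204.816, -483.392, 231.312] pointing down, gripper open.
Joint ranges: [-2.91, 2.91], [-0.99, 1.94], [-1.21, 1.42], [-2.12, 2.29], [-1.49, 1.47], [-3.14, 3.14]. Speed limits (rad/s): [2.79, 2.79, 3.14, 3.14, 3.14, 3.14].

INTERFACE

Orientations are given as a unit quaternion [x, y, z, w].
In Python, from cell import * gives the robot as it stands. The module is installed in compiled form; this text tells all that it offers.
- The arm moves only by the tool step_arm, never from a script. Its argument "increments" is a list that holds one entry, the list of rows, each a list of 4 numbers: the shift along the tool's x, y, z in mm, then the turn about the tool's z in degrees. A call has 1 to 8 rows; each row shifts and turns the commanded pose from where the row before left it, along the tool's axes as they then stand; what a row does not reach is not made up. A row lasts 1/8 s, in which the tool goes at most 62.5 mm and 10.7 degrees, less where a joint would pass 70% of its speed; a pose out of reach is approached as far as the arm can. A call with a gripper value outside its range is refused whole. "grip" is the opening, from 0 (shut) to 1 (fully open), set as the call begins (left out, the last holds). The fingers move at their own pace and stop on an object; "force" is the grip in N (left out, the last holds). Time passes only in rows, so rows that do not move let the fingers close. It gives the time, the measured TCP pose, the force and the opening at its end, in the units of the state.
- get_obs(): the state, without advancing time (a new reading comes with each control period).
- snapshot(name): name is "side" or "top" or "wrist"; returns a dict with "frame" (420x560x3 uint8, red, green, blue), "vertical_fov" (degrees; the focal length in pixels is half the picture's height over the tangent of half this angle, whatever the lens; pixels are square), "cx", "cy" (the principal point, pixels), "k1" (the pictures are not rectified: a ray, as slopes to the right and down, at radius r is drawn at 1 + k1 r^2 times it, then the intrinsics apply), "R" (3x3) and "t" (3): a world point X has camera coordinates R X + t; the wrist camera has in their place "mount" (4x4, takes a point from camera to tool coordinates, whose origin is the TCP and whose axes are the flange's). Camera axes: x right, y down, z forward; pixel columns grow to the right and rows downward; lengths in mm; the calibration is good to about 2 mm. A picture is of the moment at which its call begins: read the wrist's pose just before it. There is no depth.
- sign_off(): hands the job in, once; it reports no verdict.
The state is a dict: "clock": time; "joints": joint angles; "qvel": joint speeds; "effort": joint torques, N m; "tcp_pos": TCP position; "eef_rot": TCP orientation; "contact_force": force on the tool from outside, world axes, zero at the start; "torque": the same for the moment, N m; "grip_width": opening from 0.0 (shut) to 1.0 (fully open).
Only numpy, scipy, OpenCV 4.12 (cv2) and the standard library are available. Lean on these libraries where they do the work, as an engineer would, in place of code of your own. Each camera call takes 0.05 s, during which the arm holds its last target.

TASK

The brass bar lies loose in the chuck of the indexing head. Take the T-handled chuck key from its wooden block, lower it into the key hole on top of the chuck, turn it under light pressure until its square end drops fully home in the socket, and turn it about a quarter turn clockwise (seen from above) so that all three jaws grip the bar. Then draw the key out and stand it back in its hole, and disturb neither the bar nor the things lying about.

Things in the scene. Friction and masses are not known exactly. Their poses are not given: they have to be found in the camera images.
- key: T-handled steel chuck key, upright in the wooden block. Origin: centre of the lower face of its square end; z up the shank, y along the T-bar. Above the origin: square 14 x 14 mm (flats facing x and y) to 18 mm, round shank 18 mm thick to 44, collar 31 mm wide to 50, dark hub to 84; T-bar through the hub at 76 mm, 9 mm thick, 123 mm long. 0.22 kg.
- key_grip (a point): Where to grip the key: in the hub, 70 mm above the key's origin, axes as the key's. The hub is 16 mm wide along x (flat faces, grip across these), 24 mm along y, and reaches from 20 mm below to 14 mm above this point.
- head: Green indexing head fixed on the bench, with a steel three-jaw chuck 124 mm in diameter. Origin: on the bench top straight below the key hole; x points from the chuck's face to the back of the head, z up. Chuck axis along x, 90 mm up; chuck from x = -28 to 24 mm, jaws and bar beyond it to -100; housing and base back to x = 145, 112 mm wide. Nothing is higher than 152 mm.
- socket_mouth (a point): Centre of the key hole's mouth on top of the chuck, 150 mm above the bench. A vertical hole: countersunk 27 mm wide, narrowing within 3 mm to a fixed round guide 21.6 mm in bore. 8.5 mm below the mouth the guide ends on the flat face of the pinion; a key that is out of line with the square socket in that face rests there.
- socket_floor (a point): Centre of the floor of the pinion's square socket, 21.5 mm below socket_mouth; the key's origin is here when it is fully home. The socket is 15.4 x 15.4 mm and 13 mm deep. The angle at which its square stands differs every time and is not given (this point's axes are the head's); the key drops in only within about 6 degrees of it, every 90 degrees.
- pinion (a joint): How far the pinion has been turned since the start, rad, positive clockwise from above (tightening). Friction of 0.16 N m holds it; a key lightly rubbing on it does not turn it, one caught at the socket's edge drags it. The jaws close 1.2 mm per rad and touch the bar at about 1.1; from there the torque rises. About 1.57 is right, over 2.1 overtight; let go, it springs back to about 1.35 and stays.
- jaw_left: One of three stepped steel jaws, the upper one on the +y side of the head; it slides towards the chuck's axis, driven by the pinion. Origin: on the chuck's axis at its face at the start, moving with the jaw; axes as the head's.
- jaw_right: The upper jaw on the -y side of the head, otherwise like jaw_left.
- jaw_low: The lower jaw, straight below the chuck's axis, otherwise like jaw_left; the loose bar rests on its two gripping edges.
- bar: Round brass bar, 30 mm in diameter, 104 mm long, level in the chuck, loose with about 1 mm of play. Origin: its centre; x along it. About 0.6 kg.
- tool_block: Hardwood block fixed on the bench, 46 mm high, 50 mm wide along x, from y = -96 to 24 mm. Origin: on the bench top, on the axis of the key's vertical hole (23 mm bore, countersunk to 27 mm). With the key put away its collar rests on the block and its origin is 2 mm above this origin. Two thin centre drills stand at y = -56 and -76 mm, up to 64 mm above the bench.
- brass_weight: Brass weight with a knob, 44 mm in diameter, 55 mm high, beside the indexing head; origin at the centre of its underside. A bystander.
- emery_block: Brown cork block with emery cloth, 46 x 90 x 27 mm, near the chuck; origin at the centre of its underside. A bystander.
- dividers: Steel spring dividers lying in front of the tool block, 86 x 177 x 14 mm; origin at the centre of their underside. A bystander.
Not all that is in view belongs to the job. Of the things that look like the key, the larger one is meant.

How it is judged:
By the outcome, as a careful person would: the job done as asked, in the order asked, and still so for the second after the job is handed in, with the robot touching nothing.
It also fails if it takes over 61 s, if anything falls off the work surface, if the arm or the gripper's body presses on something with over 40 N, if the wrist force passes 120 N, or if a joint passes its speed limit or range.

## Working session

There is one attempt and no reset: what is moved stays moved. The work goes in short steps, Python scripts to look and compute and a tool call to move; the robot and the scene stay as the last step left them, time stands still between calls to the robot, and variables do not carry over. Pictures are saved under pics/ and viewed, and the job is handed in when it is done.

Besides the shell and the picture viewer there is one more tool, called by a JSON object that holds its "op" and its "data", one argument or row to a line. step_arm: Moves the arm, as the interface text tells. Its arguments: {"type":"object","properties":{"increments":{"type":"array","items":{"type":"array","items":{"type":"array","items":{"type":"number"}}}},"grip":{"type":"number"},"force":{"type":"number"}},"required":["increments"]}

```bash
mkdir -p pics
cat > h.py <<'E'
from cell import *
import numpy as np, cv2, json
def snap(n,f):
    o=get_obs(); s=snapshot(n); cv2.imwrite('pics/'+f,s['frame'][:,:,::-1]); 
    s['tcp']=np.array(o['tcp_pos']); s['q']=np.array(o['eef_rot']); return s
E
python3 - <<'E'
from h import *
import pickle
print(get_obs())
for n in ['side','top','wrist']:
    s=snap(n,n+'0.png'); pickle.dump(s,open(n+'0.pkl','wb')); print(n,{k:v for k,v in s.items() if k!='frame'})
E
```

```text
{'clock': 0.0, 'joints': array([-1.29778590e+00,  4.87188683e-02,  9.75608826e-02,  1.62203161e+00,
       -1.89699876e-05,  1.44298794e+00]), 'qvel': array([ 0.00054127,  0.0007891 , -0.00048965,  0.00086735,  0.00170111,
       -0.00084909]), 'effort': array([ 2.42778960e-04, -3.38787103e+01,  3.20012498e+01,  2.01009231e-02,
       -2.62694412e-04, -4.26400121e-06]), 'tcp_pos': array([ 204.64585122, -482.77903343,  230.11525659]), 'eef_rot': array([ 9.79984455e-01,  1.99070430e-01, -9.62604087e-05, -1.19279174e-03]), 'contact_force': array([ 0.5339594 , -0.07527276, -0.17880966]), 'torque': array([ 0.00221398, -0.01469777, -0.01070947]), 'grip_width': 1.0018840774123559}
side {'vertical_fov': 50.543491834528396, 'cx': 282.08279278024656, 'cy': 206.94783296014268, 'k1': -0.14732799419499593, 'R': array([[ 0.92598354, -0.37704343, -0.01981725],
       [-0.18811078, -0.41520089, -0.89006885],
       [ 0.32736647,  0.82791695, -0.45539513]]), 't': array([-474.46385761,  185.22519614, 1010.53609546]), 'tcp': array([ 204.64585122, -482.77903343,  230.11525659]), 'q': array([ 9.79984455e
[... 440 characters left out ...]
), 'q': array([ 9.79985041e-01,  1.99067493e-01, -1.05600240e-04, -1.20075695e-03])}
wrist {'vertical_fov': 62.08516685098121, 'cx': 278.0469709721514, 'cy': 210.41194884570092, 'k1': -0.039419136491665736, 'mount': array([[ 1.41174412e-03, -9.62493705e-01, -2.71300340e-01,
         6.95755200e+01],
       [ 9.99998919e-01,  1.24727868e-03,  7.78637864e-04,
        -3.42471094e-01],
       [-4.11046913e-04, -2.71301146e-01,  9.62494425e-01,
        -1.42482459e+02],
       [ 0.00000000e+00,  0.00000000e+00,  0.00000000e+00,
         1.00000000e+00]]), 'tcp': array([ 204.66037135, -482.87071237,  230.23528148]), 'q': array([ 9.79989056e-01,  1.99048565e-01, -7.09645943e-05, -1.05531032e-03])}
```

View pics/side0.png

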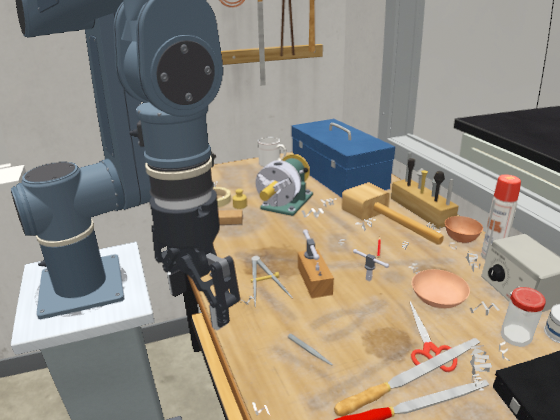

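View pics/top0.png

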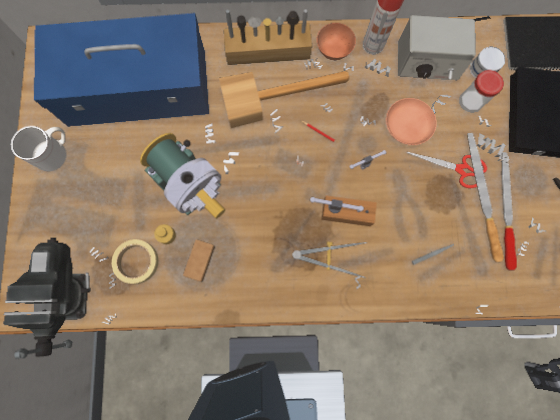

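View pics/wrist0.png

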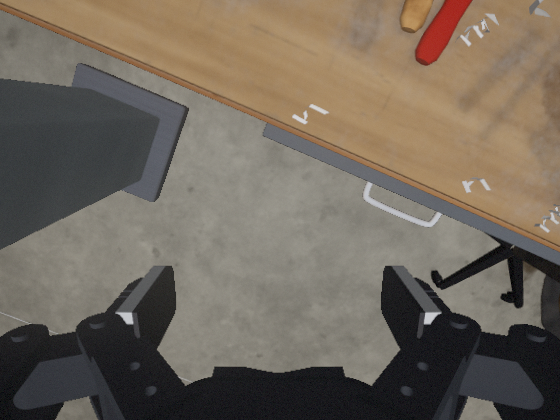

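The side view shows the head at (283,185), the key in its block at (315,265), and a smaller decoy key at (370,260). In the top view the head is at (185,175), the key's T-bar at (338,205) and the block at (348,210). Next I'll zoom in on the top view.

```bash
cat >> h.py <<'E'
from scipy.spatial.transform import Rotation as Rn
def cam(s):
    H,W=s['frame'].shape[:2]; f=H/2/np.tan(np.radians(s['vertical_fov'])/2)
    if 'mount' in s:
        M=np.array(s['mount']); T=np.eye(4); T[:3,:3]=Rn.from_quat(s['q']).as_matrix(); T[:3,3]=s['tcp']
        C=np.linalg.inv(T@M); R,t=C[:3,:3],C[:3,3]
    else: R,t=np.array(s['R']),np.array(s['t'])
    K=np.array([[f,0,s['cx']],[0,f,s['cy']],[0,0,1.]]); return K,np.array([s['k1'],0,0,0.]),R,t
def proj(s,P):
    K,d,R,t=cam(s); return cv2.projectPoints(np.atleast_2d(np.array(P,float)),cv2.Rodrigues(R)[0],t,K,d)[0][:,0]
def back(s,px,z):
    K,d,R,t=cam(s); u=cv2.undistortPoints(np.array(px,float).reshape(-1,1,2),K,d)[:,0]
    r=np.c_[u,np.ones(len(u))]@R; c=-R.T@t; return c+r*((z-c[2])/r[:,2])[:,None]
def crop(s,f,x,y,w,h,k):
    cv2.imwrite('pics/'+f,cv2.resize(s['frame'][y:y+h,x:x+w,::-1],None,fx=k,fy=k,interpolation=cv2.INTER_CUBIC))
E
python3 - <<'E'
from h import *
import pickle
s=pickle.load(open('top0.pkl','rb'))
crop(s,'t1.png',290,180,100,75,8); crop(s,'t2.png',130,120,100,105,5)
E
```

```text
(no output)
```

View pics/t1.png

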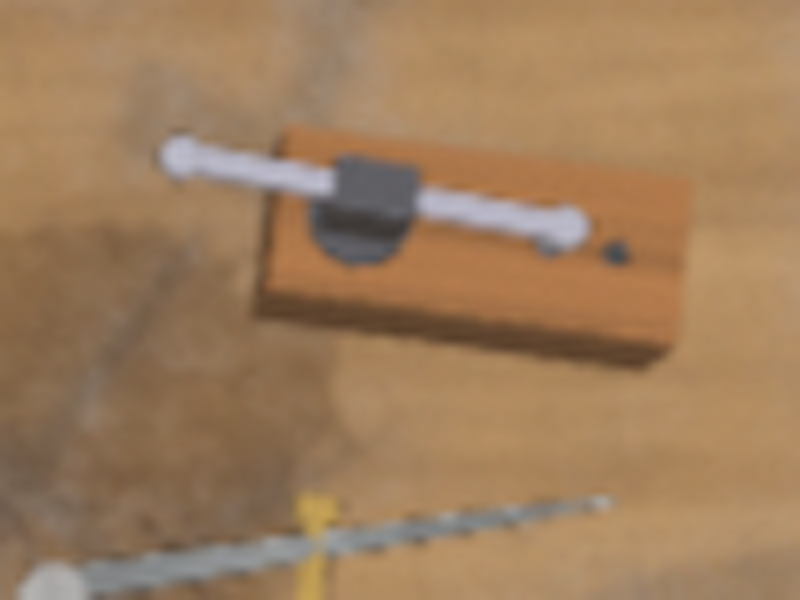

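View pics/t2.png

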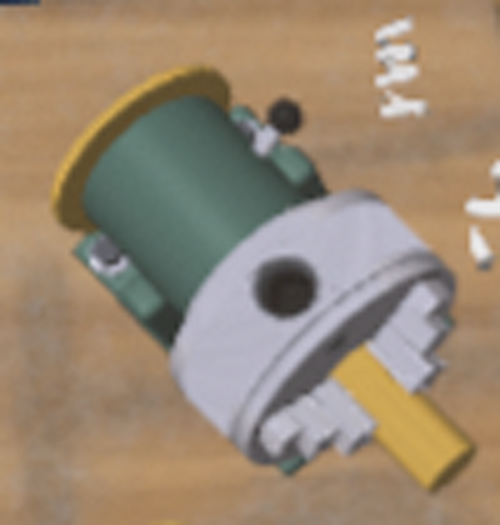

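Run:
```python
from h import *
import pickle
s=pickle.load(open('top0.pkl','rb'))
A=lambda p:[290+p[0]/8-.44,180+p[1]/8-.44]
B=lambda p:[130+p[0]/5-.4,120+p[1]/5-.4]
e=back(s,[A((180,157)),A((570,228))],78);print('Tbar',e,e.mean(0),np.linalg.norm(e[0]-e[1]),np.degrees(np.arctan2(*(e[0]-e[1])[[1,0]])))
print('blocktop',back(s,[A((283,128)),A((262,300)),A((668,345)),A((690,180))],46))
print('hub',back(s,[A((380,175))],86))
print('mouth',back(s,[B((286,287))],150))
b=back(s,[B((355,362)),B((450,470))],95);print('bar',b,np.degrees(np.arctan2(*(b[0]-b[1])[[1,0]])))
print(back(s,[B((140,150)),B((330,185))],100))
```

```text
Tbar [[ 530.85491163 -100.33321155   78.        ]
 [ 507.30395949 -209.48414223   78.        ]] [ 519.07943556 -154.90867689   78.        ] 111.66276467457365 77.82423093822247
blocktop [[ 546.45864471 -134.09249267   46.        ]
 [ 495.13234484 -125.35858415   46.        ]
 [ 478.70965016 -242.3265402    46.        ]
 [ 527.58196329 -252.41959047   46.        ]]
hub [[ 522.24192938 -155.49042526   86.        ]]
mouth [[568.8827696  169.40936111 150.        ]]
bar [[549.90577514 149.59411175  95.        ]
 [499.48431373 107.19487679  95.        ]] 40.06036489249669
[[650.38442312 246.88115831 100.        ]
 [631.53497064 160.74658377 100.        ]]
```

```bash
cat >> h.py <<'E'
def head(q):
    x=Rn.from_quat(q).as_matrix()[:,0]; return np.degrees(np.arctan2(x[1],x[0]))
def plan(target,h=None,v=55,w=10,nmin=1,start=None,rnd=1):
    o=get_obs(); p=np.array(o['tcp_pos']); h0=head(o['eef_rot'])
    if start: p,h0=np.array(start[:3]),start[3]
    if h is None: h=h0
    d=np.array(target)-p; dh=(h-h0+180)%360-180
    n=max(nmin,int(np.ceil(np.linalg.norm(d)/v)),int(np.ceil(abs(dh)/w)))
    rows=[]; cp=p.copy(); ch=h0
    for i in range(1,n+1):
        g=p+d*i/n; a=np.radians(ch); X=np.array([np.cos(a),np.sin(a),0]);Y=np.array([np.sin(a),-np.cos(a),0])
        e=g-cp; r=np.round([e@X,e@Y,-e[2],-(h0+dh*i/n-ch)],rnd)
        cp=cp+r[0]*X+r[1]*Y-np.array([0,0,r[2]]); ch-=r[3]; rows.append(r.tolist())
    print('from',p.round(1),round(h0,2),'d',d.round(1),round(dh,2),'n',n)
    for i in range(0,n,8): print(json.dumps(rows[i:i+8]))
    return rows
E
python3 - <<'E'
from h import *
plan((554,101,215),77.8,v=52,rnd=0)
E
```

```text
from [ 204.7 -482.9  230.4] 22.96 d [349.3 583.9 -15.4] 54.84 n 14
[[39.0, -29.0, 1.0, -4.0], [41.0, -26.0, 1.0, -4.0], [43.0, -22.0, 1.0, -4.0], [45.0, -20.0, 1.0, -4.0], [45.0, -17.0, 1.0, -4.0], [47.0, -14.0, 2.0, -4.0], [47.0, -10.0, 1.0, -3.0], [48.0, -7.0, 1.0, -4.0]]
[[49.0, -5.0, 1.0, -4.0], [48.0, -1.0, 1.0, -4.0], [49.0, 3.0, 1.0, -4.0], [48.0, 5.0, 1.0, -4.0], [48.0, 10.0, 1.0, -4.0], [47.0, 12.0, 1.0, -4.0]]
```

{"op": "step_arm", "data": {
  "increments": [
    [[39, -29, 1, -4], [41, -26, 1, -4], [43, -22, 1, -4], [45, -20, 1, -4], [45, -17, 1, -4], [47, -14, 2, -4], [47, -10, 1, -3], [48, -7, 1, -4]]
  ]
}}

```text
clock: 1.15
tcp_pos: [405.0, -148.8, 222.0]
eef_rot: [0.891, 0.455, -0.0, -0.0]
contact_force: [0.1, 0.1, 0.4]
grip_width: 1.001
```

{"op": "step_arm", "data": {
  "increments": [
    [[49, -5, 1, -4], [48, -1, 1, -4], [49, 3, 1, -4], [48, 5, 1, -4], [48, 10, 1, -4], [47, 12, 1, -4], [0, 0, 0, 0], [0, 0, 0, 0]]
  ]
}}

```text
clock: 2.15
tcp_pos: [553.6, 100.4, 215.8]
eef_rot: [0.777, 0.629, -0.001, -0.0]
contact_force: [0.4, 0.2, -0.8]
grip_width: 1.003
```

Run:
```python
from h import *
import pickle
o=get_obs();print(o['clock'],o['tcp_pos'],head(o['eef_rot']),o['joints'],o['eef_rot'])
s=snap('wrist','w1.png'); pickle.dump(s,open('w1.pkl','wb')); print(proj(s,[[568.9,169.4,150]]))
o=get_obs();print(o['qvel'])
```

```text
2.15 [553.60866297 100.37814416 215.79790922] 77.96391387830953 [ 6.05345356e-02  1.45383475e-01  1.72976431e-01  1.59995151e+00
 -6.27002219e-04  1.84140137e+00] [ 7.77344042e-01  6.29075140e-01 -8.17921683e-04 -1.98563056e-04]
[[278.27055218 109.99782717]]
[-0.0141846  -0.01365214 -0.00349857 -0.00186756  0.00300456 -0.00060482]
```

View pics/w1.png

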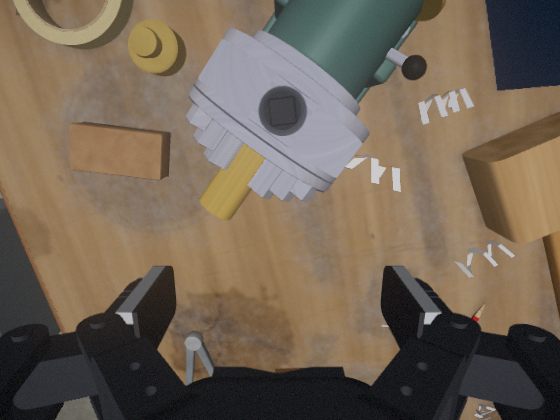

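Run:
```python
from h import *
import pickle
s=pickle.load(open('w1.pkl','rb'))
g=s['frame'][80:140,252:312,::-1].astype(float)
g=np.clip((g-20)*2.2,0,255).astype(np.uint8)
cv2.imwrite('pics/w1c.png',cv2.resize(g,None,fx=10,fy=10,interpolation=cv2.INTER_CUBIC))
```

```text
(no output)
```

View pics/w1c.png

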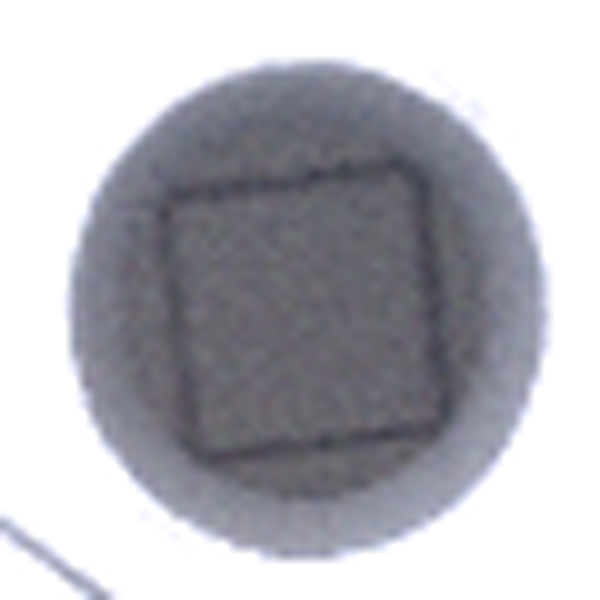

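Run:
```python
from h import *
import pickle
s=pickle.load(open('w1.pkl','rb'))
A=lambda p:[252+p[0]/10-.45,80+p[1]/10-.45]
print('mouth',back(s,[A((309,308))],150))
c=back(s,[A(p) for p in [(166,197),(418,163),(446,425),(202,456)]],135);print(c.mean(0))
for i in range(4):
    d=c[(i+1)%4]-c[i]; print(np.linalg.norm(d),np.degrees(np.arctan2(d[1],d[0]))%90)
b=back(s,[[260,152],[235,217]],105);print(b) 
b=back(s,[[249,157],[222,210]],90);print(b,np.degrees(np.arctan2(*(b[0]-b[1])[[1,0]]))) 
for r,nm in ((11,'rim21.6'),(13.5,'rim27')):
    t=np.linspace(0,2*np.pi,5)[:4]; print(nm,proj(s,np.c_[568+r*np.cos(t),169+r*np.sin(t),np.full(4,150)]))
```

```text
mouth [[571.21202855 168.71048677 150.        ]]
[571.28840921 168.5519525  135.        ]
15.533704096102948 85.43369491695437
15.721686397133233 85.03119369813318
15.300083183319979 85.13392129560071
15.641734897094727 85.88566640777543
[[549.99089157 143.74193487 105.        ]
 [520.6145256   99.90015443 105.        ]]
[[539.78725561 140.3177223   90.        ]
 [508.98072838 103.67659543  90.        ]] 49.94409757952998
rim21.6 [[295.62840137 106.94453279]
 [272.85755591  91.47264627]
 [258.24977393 115.12695489]
 [280.80595342 130.10787372]]
rim27 [[299.90216262 106.01507121]
 [271.92739007  86.95776188]
 [254.03097937 116.05647111]
 [281.6824744  134.37439041]]
```

Run:
```python
from h import *
plan((505,-223,153),77.8,v=52,rnd=0)
```

```text
from [553.6  99.9 216.2] 77.91 d [ -48.6 -322.9  -63.2] -0.11 n 7
[[-47.0, 3.0, 9.0, 0.0], [-46.0, 3.0, 9.0, 0.0], [-47.0, 3.0, 9.0, 0.0], [-46.0, 2.0, 9.0, 0.0], [-47.0, 3.0, 9.0, 0.0], [-46.0, 3.0, 9.0, 0.0], [-47.0, 3.0, 9.0, 0.0]]
```

{"op": "step_arm", "data": {
  "increments": [
    [[-47, 3, 9, 0], [-46, 3, 9, 0], [-47, 3, 9, 0], [-46, 2, 9, 0], [-47, 3, 9, 0], [-46, 3, 9, 0], [-47, 3, 9, 0], [0, 0, 0, 0]]
  ]
}}

```text
clock: 3.2
tcp_pos: [503.3, -226.0, 152.6]
eef_rot: [0.78, 0.626, -0.001, -0.0]
contact_force: [-0.6, 0.2, 0.2]
grip_width: 0.999
```

Run:
```python
from h import *
import pickle
o=get_obs();print(o['clock'],o['tcp_pos'],head(o['eef_rot']),o['qvel'])
s=snap('wrist','w2.png'); pickle.dump(s,open('w2.pkl','wb'))
cv2.imwrite('pics/w2c.png',cv2.resize(s['frame'][0:230,180:380,::-1],None,fx=2.6,fy=2.6,interpolation=cv2.INTER_CUBIC))
o=get_obs();print(o['tcp_pos'])
```

```text
3.2 [ 503.33688806 -226.04222981  152.58846976] 77.54157437625241 [ 0.05917473 -0.01706626  0.00524173  0.02708104  0.03774785  0.02100343]
[ 503.99946429 -224.29697092  153.16229186]
```

View pics/w2c.png

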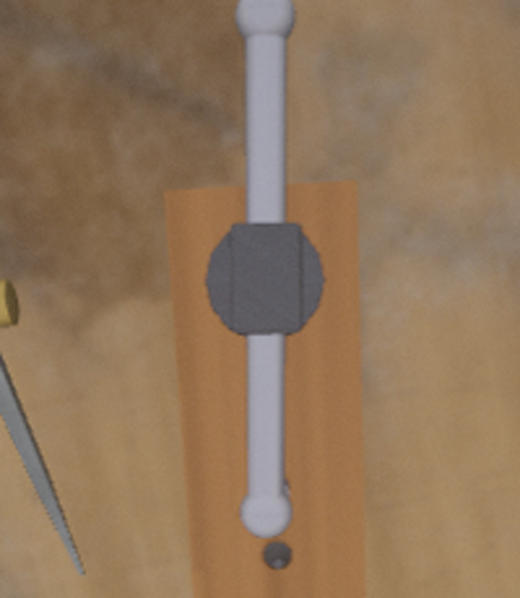

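{"op": "step_arm", "data": {
  "increments": [
    [[0, 0, 0, 0], [0, 0, 0, 0]]
  ]
}}

```text
clock: 3.5
tcp_pos: [505.9, -221.5, 154.0]
eef_rot: [0.777, 0.63, 0.0, 0.0]
contact_force: [-0.5, -0.4, 0.1]
grip_width: 0.999
```

Run:
```python
from h import *
import pickle
o=get_obs();print(o['clock'],o['tcp_pos'],head(o['eef_rot']),o['qvel'])
s=snap('wrist','w3.png'); pickle.dump(s,open('w3.pkl','wb'))
cv2.imwrite('pics/w3c.png',cv2.resize(s['frame'][0:230,180:380,::-1],None,fx=2.6,fy=2.6,interpolation=cv2.INTER_CUBIC))
cv2.imwrite('pics/w3d.png',cv2.resize(s['frame'][75:140,250:315,::-1],None,fx=9,fy=9,interpolation=cv2.INTER_CUBIC))
```

```text
3.5 [ 505.94874516 -221.49911614  153.9809624 ] 78.03653317379961 [ 0.00588062  0.00266504  0.00142561 -0.00247809 -0.00202006 -0.00056361]
```

View pics/w3c.png

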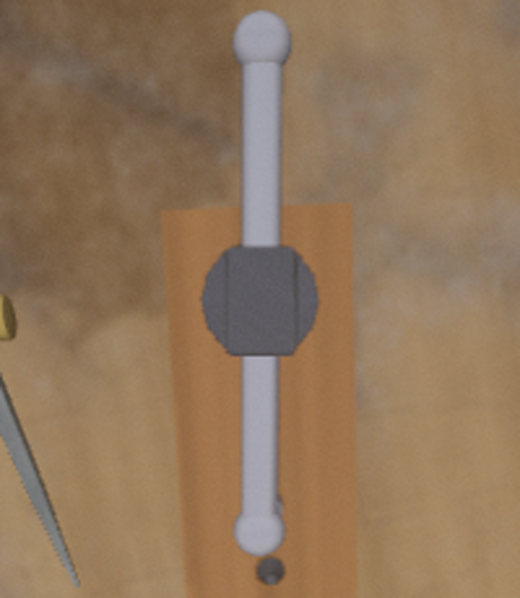

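View pics/w3d.png

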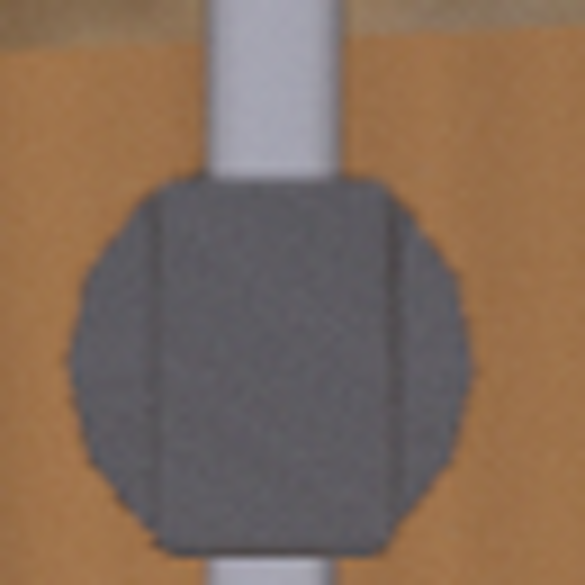

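Run:
```python
from h import *
import pickle
s=pickle.load(open('w3.pkl','rb'))
C=lambda p:[180+p[0]/2.6-.3,p[1]/2.6-.3]
D=lambda p:[250+p[0]/9-.45,75+p[1]/9-.45]
e=back(s,[C((262,40)),C((259.5,529))],78);d=e[0]-e[1];print(e,e.mean(0),np.linalg.norm(d),np.degrees(np.arctan2(d[1],d[0])))
k=back(s,[D(p) for p in [(157,182),(393,182),(390,552),(160,552)]],86);print(k,k.mean(0))
print('collar',back(s,[D((68,365)),D((472,365))],51))
print('block',back(s,[C((162,210)),C((350,204)),C((357,598)),C((189,598))],46))
c=back(s,[C((270,570))],60);print('drill',c)
```

```text
[[ 533.32476116 -101.4357319    78.        ]
 [ 510.16796328 -209.39497254   78.        ]] [ 521.74636222 -155.41535222   78.        ] 110.41483111075493 77.89373779379422
[[ 516.70972998 -142.78046369   86.        ]
 [ 531.47727444 -145.88459208   86.        ]
 [ 526.73597858 -168.6889444    86.        ]
 [ 511.92693544 -165.57316968   86.        ]] [ 521.71247961 -155.73179246   86.        ]
collar [[ 506.63522927 -152.54182668   51.        ]
 [ 536.53451728 -158.83056901   51.        ]]
block [[ 501.35533638 -128.12559921   46.        ]
 [ 549.64149514 -136.76136917   46.        ]
 [ 532.19817367 -243.78625225   46.        ]
 [ 484.2644087  -233.67448361   46.        ]]
drill [[ 509.73860676 -225.89461562   60.        ]]
```

Run:
```python
from h import *
plan((521.7,-155.7,105),78.0,v=40,rnd=1)
plan((521.7,-155.7,54.5),78.0,v=20,rnd=1,start=(521.7,-155.7,105,78))
```

```text
from [ 506.1 -221.4  153.9] 78.05 d [ 15.6  65.7 -48.9] -0.05 n 3
[[22.5, 0.6, 16.3, 0.0], [22.5, 0.5, 16.3, 0.0], [22.5, 0.6, 16.3, 0.1]]
from [ 521.7 -155.7  105. ] 78 d [  0.    0.  -50.5] 0.0 n 3
[[0.0, 0.0, 16.8, -0.0], [0.0, 0.0, 16.9, -0.0], [0.0, 0.0, 16.8, -0.0]]
```

{"op": "step_arm", "data": {
  "increments": [
    [[22.5, 0.6, 12, 0], [22.5, 0.5, 12, 0], [22.5, 0.6, 12, 0], [0, 0, 13, 0], [0, 0, 16, 0], [0, 0, 16, 0], [0, 0, 10, 0], [0, 0, 0, 0]]
  ]
}}

```text
clock: 4.55
tcp_pos: [520.4, -156.7, 60.9]
eef_rot: [0.778, 0.629, -0.001, -0.001]
contact_force: [-0.8, -0.4, -0.1]
grip_width: 0.997
```

{"op": "step_arm", "data": {
  "increments": [
    [[0, 0, 2, 0], [0, 0, 0, 0]]
  ]
}}

```text
clock: 4.8
tcp_pos: [521.9, -157.0, 60.9]
eef_rot: [0.777, 0.629, 0.0, 0.001]
contact_force: [-0.9, -0.5, 0.8]
grip_width: 1.002
```

Run:
```python
from h import *
plan((521.7,-155.7,54.5),78.0)
```

```text
from [ 521.9 -157.    60.9] 77.95 d [-0.2  1.3 -6.4] 0.05 n 1
[[1.3, -0.4, 6.4, -0.0]]
```

{"op": "step_arm", "data": {
  "increments": [
    [[1.3, -0.4, 6, 0], [0, 0, 0, 0], [0, 0, 0, 0]]
  ]
}}

```text
clock: 5.18
tcp_pos: [521.2, -155.3, 54.2]
eef_rot: [0.777, 0.629, -0.0, -0.0]
contact_force: [-0.2, 0.2, 0.1]
grip_width: 1.003
```

{"op": "step_arm", "data": {
  "increments": [
    [[0, 0, 0, 0], [0, 0, 0, 0], [0, 0, 0, 0], [0, 0, 0, 0], [0, 0, 0, 0], [0, 0, 0, 0]]
  ],
  "grip": 0.1,
  "force": 70
}}

```text
clock: 5.92
tcp_pos: [521.5, -155.4, 54.5]
eef_rot: [0.777, 0.629, 0.0, 0.0]
contact_force: [-0.4, 0.8, 0.6]
grip_width: 0.17
```

Run:
```python
from h import *
o=get_obs();print(o['clock'],o['tcp_pos'],head(o['eef_rot']),o['contact_force'],o['torque'],o['grip_width'])
```

```text
5.925 [ 521.46794532 -155.43369439   54.53037573] 77.96176500348638 [-0.41919914  0.75142581  0.64681403] [-0.01472155  0.01945013 -0.03951888] 0.16978934919953773
```

{"op": "step_arm", "data": {
  "increments": [
    [[0, 0, -8, 0], [0, 0, -20, 0], [0, 0, -30, 0], [0, 0, -40, 0], [0, 0, -40, 0], [0, 0, -32, 0]]
  ]
}}

```text
clock: 6.68
tcp_pos: [521.3, -155.4, 226.1]
eef_rot: [0.777, 0.629, 0.0, 0.0]
contact_force: [0.8, -0.3, -2.0]
grip_width: 0.173
```

Run:
```python
from h import *
o=get_obs();print(o['clock'],o['tcp_pos'],o['contact_force'],o['grip_width'])
plan((571.2,168.7,222),175.4,v=40,w=8,rnd=1)
snap('side','s2.png')
```

```text
6.675 [ 521.34383415 -155.36563359  226.06698861] [ 0.79949411 -0.33320887 -2.01312321] 0.1732055763564327
from [ 521.3 -155.4  226.1] 77.96 d [ 49.9 324.1  -4.1] 97.44 n 13
[[25.2, -1.4, 0.3, -7.5], [25.1, 1.8, 0.3, -7.5], [24.7, 5.1, 0.3, -7.5], [23.8, 8.3, 0.4, -7.5], [22.6, 11.4, 0.3, -7.5], [20.8, 14.1, 0.3, -7.5], [18.9, 16.8, 0.3, -7.5], [16.4, 19.1, 0.3, -7.5]]
[[13.9, 21.1, 0.3, -7.5], [11.0, 22.7, 0.3, -7.5], [7.9, 24.0, 0.3, -7.4], [4.7, 24.7, 0.4, -7.5], [1.5, 25.2, 0.3, -7.5]]
```

View pics/s2.png

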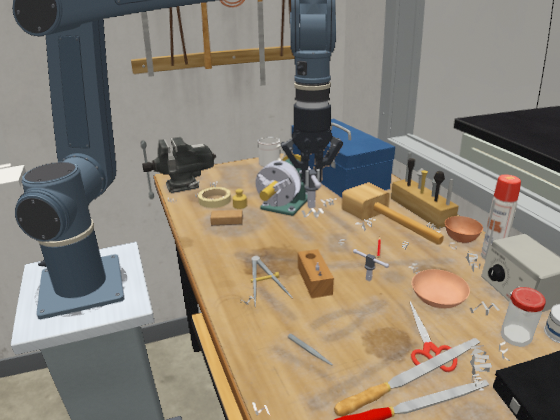

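The side view shows the key in the gripper near (313,190), and its block at (315,272) is now empty. Next I'll carry it to the head.

{"op": "step_arm", "data": {
  "increments": [
    [[25.2, -1.4, 0.3, -7.5], [25.1, 1.8, 0.3, -7.5], [24.7, 5.1, 0.3, -7.5], [23.8, 8.3, 0.4, -7.5], [22.6, 11.4, 0.3, -7.5], [20.8, 14.1, 0.3, -7.5], [18.9, 16.8, 0.3, -7.5], [16.4, 19.1, 0.3, -7.5]]
  ]
}}

```text
clock: 7.72
tcp_pos: [551.5, 44.9, 220.5]
eef_rot: [0.357, 0.934, -0.0, -0.001]
contact_force: [1.1, 0.6, -2.4]
grip_width: 0.175
```

{"op": "step_arm", "data": {
  "increments": [
    [[13.9, 21.1, 0.3, -7.5], [11, 22.7, 0.3, -7.5], [7.9, 24, 0.3, -7.4], [4.7, 24.7, 0.4, -7.5], [1.5, 25.2, 0.3, -7.5], [0, 0, 0, 0], [0, 0, 0, 0], [0, 0, 0, 0]]
  ]
}}

```text
clock: 8.72
tcp_pos: [571.0, 167.9, 220.0]
eef_rot: [0.041, 0.999, -0.0, -0.0]
contact_force: [0.2, -0.5, -2.0]
grip_width: 0.177
```

Run:
```python
from h import *
import pickle
o=get_obs();print(o['clock'],o['tcp_pos'],head(o['eef_rot']),o['contact_force'],o['torque'],o['joints'])
plan((571.2,168.7,212),175.4)
for n in ['side','wrist']:
  s=snap(n,n+'3.png'); pickle.dump(s,open(n+'3.pkl','wb'))
s=pickle.load(open('side3.pkl','rb')); crop(s,'s3c.png',230,120,110,110,5)
```

```text
8.725 [571.04522344 167.85938684 219.95506554] 175.27375250709142 [ 0.24750425 -0.50102778 -2.02471338] [0.03654442 0.01486459 0.01620372] [ 1.73449929e-01  2.32540953e-01  2.81047867e-01  1.61988348e+00
 -3.52565304e-04  2.55938496e-01]
from [571.  167.9 220. ] 175.27 d [ 0.2  0.8 -8. ] 0.13 n 1
[[-0.1, 0.9, 8.0, -0.1]]
```

View pics/s3c.png

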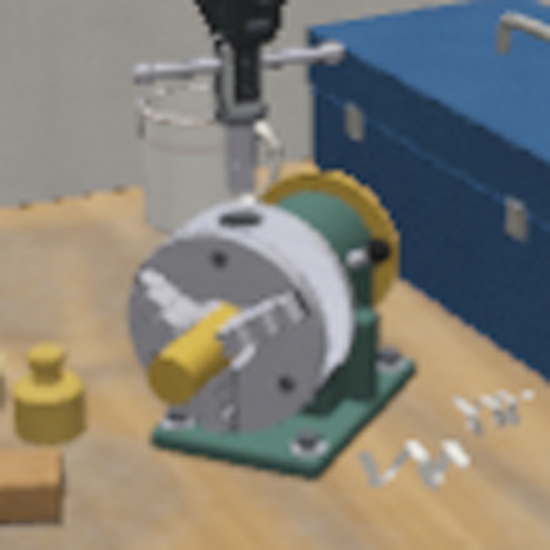

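View pics/wrist3.png

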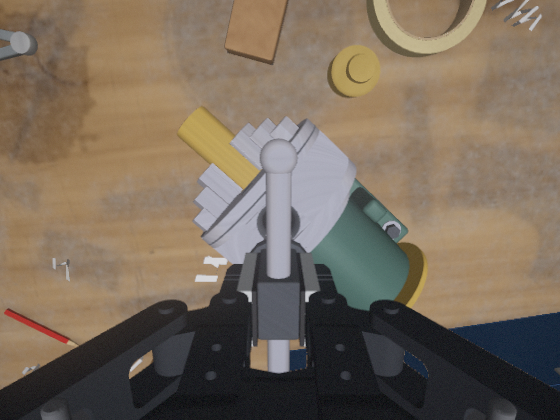

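Run:
```python
from h import *
import pickle
s=pickle.load(open('side3.pkl','rb'))
for P in [(571,167.9,167.5),(571.2,168.7,150)]:
    p=proj(s,[P])[0]; print(p,(p-[230,120])*5)
w=pickle.load(open('wrist3.pkl','rb')); print('hole',proj(w,[(571.2,168.7,150)]),'tbar end',proj(w,[(571-61*.997,168+61*.08,78+167-2)]))
p=proj(s,[(571+d[0],168.7+d[1],150) for d in [(0,0),(5,0),(0,5)]]);print((p-p[0])*5)
```

```text
[277.73076437 157.27505044] [238.65382185 186.37525222]
[277.83951381 162.91892226] [239.19756903 214.59461128]
hole [[278.29542259 222.81037241]] tbar end [[276.05887306 134.01852564]]
[[ 0.          0.        ]
 [ 8.12140754 -1.35851753]
 [-3.21793942 -2.89661195]]
```

{"op": "step_arm", "data": {
  "increments": [
    [[-0.1, 0.8, 8, -0.1], [0, 0, 6, 0], [0, 0, 3, 0], [0, 0, 0, 0]]
  ]
}}

```text
clock: 9.32
tcp_pos: [571.0, 169.4, 202.6]
eef_rot: [0.04, 0.999, -0.0, -0.001]
contact_force: [-0.2, 0.4, -2.2]
grip_width: 0.178
```

```bash
cat > st.py <<'E'
from h import *
o=get_obs();print(o['clock'],o['tcp_pos'].round(2),'h',round(head(o['eef_rot']),2),'F',o['contact_force'].round(2),'T',o['torque'].round(3),o['joints'][5].round(3),o['grip_width'].round(3))
E
python3 st.py
```

```text
Traceback (most recent call last):
  File "st.py", line 2, in <module>
    o=get_obs();print(o['clock'],o['tcp_pos'].round(2),'h',round(head(o['eef_rot']),2),'F',o['contact_force'].round(2),'T',o['torque'].round(3),o['joints'][5].round(3),o['grip_width'].round(3))
                                                                                                                                                                        ^^^^^^^^^^^^^^^^^^^^^
AttributeError: 'float' object has no attribute 'round'
```

{"op": "step_arm", "data": {
  "increments": [
    [[0, 0, 2.5, 0], [0, 0, 2.5, 0], [0, 0, 0, 0]]
  ]
}}

```text
clock: 9.7
tcp_pos: [571.0, 169.2, 198.0]
eef_rot: [0.04, 0.999, -0.0, -0.0]
contact_force: [-1.3, -0.4, -2.3]
grip_width: 0.179
```

```bash
sed -i "s/o\['grip_width'\].round(3)/round(o['grip_width'],3)/" st.py
python3 st.py
```

```text
9.7 [570.97 169.2  198.01] h 175.46 F [-1.28 -0.36 -2.28] T [-0.299  0.236 -0.027] 0.255 0.179
```

{"op": "step_arm", "data": {
  "increments": [
    [[0, 0, 2, 0], [0, 0, 2, 0], [0, 0, 0, 0]]
  ]
}}

```text
clock: 10.07
tcp_pos: [570.9, 169.3, 194.3]
eef_rot: [0.04, 0.999, -0.0, -0.0]
contact_force: [-1.9, -1.7, 0.6]
grip_width: 0.177
```

```bash
python3 st.py
```

```text
10.075 [570.9  169.32 194.31] h 175.46 F [-1.89 -1.68  0.6 ] T [-0.345  0.765 -0.034] 0.255 0.177
```

{"op": "step_arm", "data": {
  "increments": [
    [[0.5, -0.5, 0, 0], [0, 0, 1.5, 0], [0, 0, 1.5, 0], [0, 0, 0, 0]]
  ]
}}

```text
clock: 10.58
tcp_pos: [570.9, 169.2, 193.9]
eef_rot: [0.039, 0.999, 0.0, 0.001]
contact_force: [-5.4, -1.4, 8.9]
grip_width: 0.174
```

```bash
python3 st.py
```

```text
10.575 [570.93 169.22 193.94] h 175.48 F [-5.36 -1.43  8.92] T [-0.395  1.279  0.012] 0.254 0.174
```

{"op": "step_arm", "data": {
  "increments": [
    [[0.8, -0.3, 0, 0], [0.4, 0, 0, 0], [0, 0, 0, 0]]
  ]
}}

```text
clock: 10.95
tcp_pos: [570.6, 169.2, 194.0]
eef_rot: [0.04, 0.999, 0.001, 0.002]
contact_force: [-3.9, -0.8, 6.7]
grip_width: 0.18
```

```bash
python3 st.py
```

```text
10.95 [570.64 169.18 193.95] h 175.47 F [-3.9  -0.76  6.66] T [-0.232  0.839  0.041] 0.254 0.18
```

{"op": "step_arm", "data": {
  "increments": [
    [[0.8, -0.2, 0, 2], [0.6, 0, 0, 2], [0, 0, 0, 0]]
  ]
}}

```text
clock: 11.32
tcp_pos: [570.0, 169.3, 193.8]
eef_rot: [0.074, 0.997, 0.001, 0.003]
contact_force: [-2.1, -0.1, 5.9]
grip_width: 0.178
```

```bash
python3 st.py
```

```text
11.325 [570.   169.32 193.8 ] h 171.46 F [-2.1  -0.05  5.9 ] T [-0.031  0.326 -0.018] 0.325 0.178
```

{"op": "step_arm", "data": {
  "increments": [
    [[0.6, 0, 0.5, -2], [0, 0, 0, -2], [0, 0, 0, -2], [0, 0, 0, 0]]
  ]
}}

```text
clock: 11.82
tcp_pos: [568.5, 168.7, 190.4]
eef_rot: [0.022, 1.0, -0.0, 0.001]
contact_force: [2.6, -1.5, -1.3]
grip_width: 0.175
```

```bash
python3 st.py
```

```text
11.825 [568.48 168.73 190.39] h 177.46 F [ 2.6  -1.54 -1.27] T [-0.27  -0.69  -0.067] 0.22 0.175
```

{"op": "step_arm", "data": {
  "increments": [
    [[-0.7, -0.3, 2, 1], [0, 0, 2.5, 0], [0, 0, 2, 0], [0, 0, 0, 0]]
  ]
}}

```text
clock: 12.32
tcp_pos: [568.5, 168.6, 183.9]
eef_rot: [0.031, 1.0, 0.0, 0.0]
contact_force: [3.3, -0.0, -1.8]
grip_width: 0.173
```

```bash
python3 st.py
```

```text
12.325 [568.47 168.6  183.89] h 176.46 F [ 3.29 -0.01 -1.8 ] T [-0.115 -0.769 -0.029] 0.237 0.173
```

{"op": "step_arm", "data": {
  "increments": [
    [[-0.7, 0, 1.5, 0], [0, 0, 1.5, 0], [0, 0, 1, 0], [0, 0, 0, 0]]
  ]
}}

```text
clock: 12.82
tcp_pos: [568.8, 168.3, 181.3]
eef_rot: [0.031, 1.0, -0.0, 0.0]
contact_force: [-0.6, -1.7, 5.3]
grip_width: 0.17
```

```bash
python3 st.py
```

```text
12.825 [568.84 168.26 181.34] h 176.46 F [-0.65 -1.68  5.28] T [-0.495  0.167  0.005] 0.237 0.17
```

{"op": "step_arm", "data": {
  "increments": [
    [[0, -0.4, 0, 3], [0, 0, 0, 5], [0, 0, 0, 5], [0, 0, 0, 5], [0, 0, 0, 5], [0, 0, 0, 0]]
  ],
  "force": 110
}}

```text
clock: 13.58
tcp_pos: [569.4, 168.5, 181.4]
eef_rot: [0.229, 0.973, 0.001, 0.001]
contact_force: [-0.2, 0.1, 5.3]
grip_width: 0.174
```

```bash
python3 st.py
```

```text
13.575 [569.37 168.46 181.41] h 153.53 F [-0.25  0.12  5.28] T [-0.142 -0.075  0.018] 0.636 0.174
```

{"op": "step_arm", "data": {
  "increments": [
    [[0, 0, 0, 5], [0, 0, 0, 5], [0, 0, 0, 5], [0, 0, 0, 5]]
  ]
}}

```text
clock: 14.08
tcp_pos: [569.6, 168.7, 181.4]
eef_rot: [0.395, 0.919, 0.001, 0.001]
contact_force: [0.7, 0.2, 4.8]
grip_width: 0.17
```

```bash
python3 st.py
python3 - <<'E'
from h import *
s=snap('wrist','w4.png'); s=snap('side','s4.png');crop(s,'s4c.png',230,120,110,110,5)
E
```

```text
14.075 [569.56 168.73 181.45] h 133.43 F [0.74 0.2  4.83] T [-0.062 -0.165  0.199] 0.987 0.17
```

View pics/w4.png

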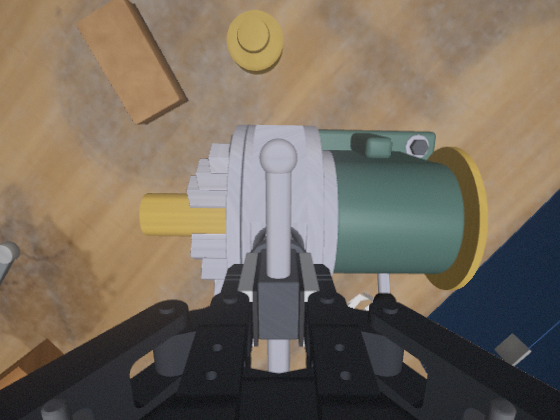

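View pics/s4c.png

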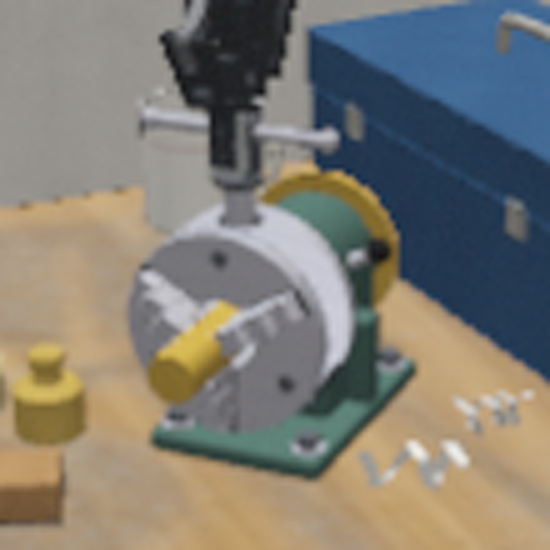

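{"op": "step_arm", "data": {
  "increments": [
    [[0, 0, 0, 5], [0, 0, 0, 5], [0, 0, 0, 5], [0, 0, 0, 4]]
  ]
}}

```text
clock: 14.68
tcp_pos: [569.8, 168.8, 181.4]
eef_rot: [0.541, 0.841, 0.001, 0.001]
contact_force: [1.0, 0.8, 3.6]
grip_width: 0.167
```

```bash
python3 st.py
```

```text
14.675 [569.8  168.83 181.43] h 114.46 F [0.97 0.81 3.58] T [ 0.022 -0.232  0.121] 1.319 0.167
```

{"op": "step_arm", "data": {
  "increments": [
    [[0, 0, 0, 4], [0, 0, 0, 4]]
  ]
}}

```text
clock: 14.92
tcp_pos: [569.9, 168.9, 181.4]
eef_rot: [0.599, 0.801, 0.002, 0.001]
contact_force: [1.4, -0.4, 4.2]
grip_width: 0.171
```

```bash
python3 st.py
```

```text
14.925 [569.93 168.86 181.45] h 106.46 F [ 1.39 -0.35  4.2 ] T [ 0.027 -0.306  0.181] 1.458 0.171
```

{"op": "step_arm", "data": {
  "increments": [
    [[0, 0, 0, 4], [0, 0, 0, 4]]
  ]
}}

```text
clock: 15.18
tcp_pos: [570.0, 168.9, 181.4]
eef_rot: [0.653, 0.757, 0.002, 0.001]
contact_force: [1.3, -0.2, 4.1]
grip_width: 0.169
```

```bash
python3 st.py
```

```text
15.175 [570.02 168.88 181.44] h 98.47 F [ 1.32 -0.17  4.1 ] T [-0.003 -0.424  0.222] 1.598 0.169
```

{"op": "step_arm", "data": {
  "increments": [
    [[0, 0, 0, 3], [0, 0, 0, 3]]
  ]
}}

```text
clock: 15.42
tcp_pos: [570.1, 168.9, 181.5]
eef_rot: [0.691, 0.722, 0.002, 0.001]
contact_force: [1.4, 0.3, 3.8]
grip_width: 0.171
```

```bash
python3 st.py
```

```text
15.425 [570.14 168.87 181.46] h 92.51 F [1.38 0.3  3.78] T [ 0.036 -0.436  0.318] 1.702 0.171
```

{"op": "step_arm", "data": {
  "increments": [
    [[0, 0, 0, 3], [0, 0, 0, 3]]
  ]
}}

```text
clock: 15.68
tcp_pos: [570.2, 168.9, 181.5]
eef_rot: [0.728, 0.685, 0.002, 0.001]
contact_force: [2.2, 0.7, 3.5]
grip_width: 0.175
```

```bash
python3 st.py
```

```text
15.675 [570.23 168.88 181.47] h 86.53 F [2.19 0.67 3.54] T [ 0.031 -0.534  0.404] 1.806 0.175
```

{"op": "step_arm", "data": {
  "increments": [
    [[0, 0, 0, 3], [0, 0, 0, 3], [0, 0, 0, 3], [0, 0, 0, 1], [0, 0, 0, 0]]
  ]
}}

```text
clock: 16.3
tcp_pos: [570.3, 168.8, 181.4]
eef_rot: [0.785, 0.62, 0.002, 0.001]
contact_force: [2.7, 0.9, 5.1]
grip_width: 0.169
```

```bash
python3 st.py;  python3 - <<'E'
from h import *
s=snap('wrist','w5.png'); 
E
```

```text
16.3 [570.3  168.79 181.42] h 76.58 F [2.72 0.92 5.13] T [ 0.147 -0.846  0.409] 1.98 0.169
```

View pics/w5.png

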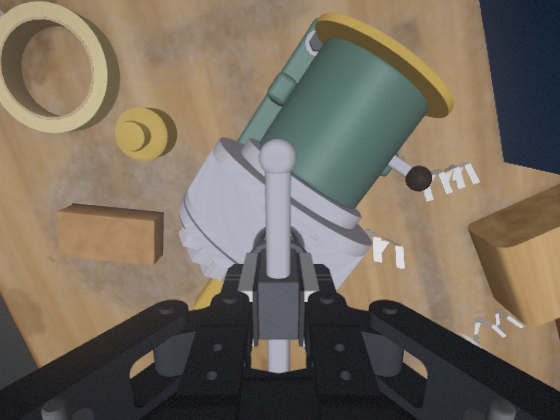

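{"op": "step_arm", "data": {
  "increments": [
    [[0, 0, 0, -4], [0, 0, 0, -4], [0, 0, 0, -4], [0, 0, 0, 0]]
  ]
}}

```text
clock: 16.85
tcp_pos: [570.1, 168.8, 181.5]
eef_rot: [0.716, 0.698, 0.002, 0.001]
contact_force: [3.3, 1.5, 5.5]
grip_width: 0.168
```

```bash
python3 st.py
```

```text
16.85 [570.14 168.83 181.47] h 88.54 F [3.29 1.51 5.5 ] T [ 0.202 -0.679  0.081] 1.771 0.168
```

{"op": "step_arm", "data": {
  "increments": [
    [[0, 0, 0, -3], [0, 0, 0, -3], [0, 0, 0, 0]]
  ]
}}

```text
clock: 17.23
tcp_pos: [570.0, 168.8, 181.4]
eef_rot: [0.679, 0.734, 0.002, 0.0]
contact_force: [2.0, 0.5, 5.0]
grip_width: 0.168
```

```bash
python3 st.py
```

```text
17.225 [569.96 168.81 181.44] h 94.52 F [1.97 0.52 5.04] T [ 0.215 -0.611 -0.018] 1.666 0.168
```

{"op": "step_arm", "data": {
  "increments": [
    [[0, 0.8, -2, 0], [0, 0, -4, 0], [0, 0, -5, 0], [0, 0, -5, 0]]
  ]
}}

```text
clock: 17.73
tcp_pos: [569.6, 168.5, 193.5]
eef_rot: [0.679, 0.734, -0.001, -0.001]
contact_force: [5.7, 1.4, -5.1]
grip_width: 0.169
```

```bash
python3 st.py
```

```text
17.725 [569.6  168.49 193.48] h 94.48 F [ 5.75  1.41 -5.14] T [ 0.362 -1.223 -0.021] 1.667 0.169
```

{"op": "step_arm", "data": {
  "increments": [
    [[0, 0.8, -4, 0], [0, 0.4, -5, 0], [0, 0, -8, 0], [0, 0, -10, 0], [0, 0, -8, 0], [0, 0, 0, 0]]
  ]
}}

```text
clock: 18.48
tcp_pos: [571.6, 168.3, 232.8]
eef_rot: [0.679, 0.734, 0.001, 0.001]
contact_force: [0.3, 1.3, -2.1]
grip_width: 0.17
```

```bash
python3 st.py;  python3 - <<'E'
from h import *
s=snap('side','s6.png');crop(s,'s6c.png',230,110,110,110,5)
o=get_obs(); plan((521.5,-155.4,228),78,v=50,w=8)
E
```

```text
18.475 [571.58 168.33 232.78] h 94.46 F [ 0.28  1.25 -2.07] T [0.01  0.047 0.042] 1.667 0.17
from [571.3 168.3 232. ] 94.47 d [ -49.8 -323.7   -4. ] -16.47 n 7
[[-45.5, -10.7, 0.6, 2.4], [-46.0, -8.8, 0.5, 2.3], [-46.3, -6.9, 0.6, 2.4], [-46.5, -5.0, 0.6, 2.3], [-46.7, -3.1, 0.5, 2.4], [-46.7, -1.1, 0.6, 2.3], [-46.8, 0.7, 0.6, 2.4]]
```

View pics/s6c.png

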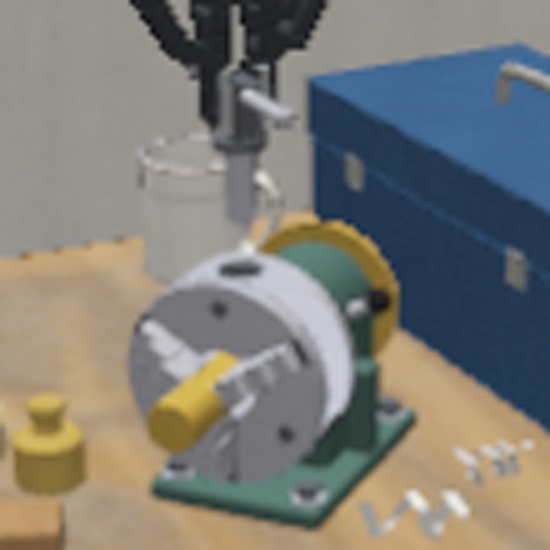

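Run:
```python
from h import *
plan((554,100.5,224),78,v=50,w=8)
```

```text
from [571.3 168.3 232. ] 94.47 d [-17.3 -67.8  -8. ] -16.47 n 3
[[-22.1, -7.5, 2.7, 5.5], [-22.7, -5.4, 2.6, 5.5], [-23.1, -3.1, 2.7, 5.5]]
```

{"op": "step_arm", "data": {
  "increments": [
    [[-22, -7.5, 2.7, 5.5], [-22.7, -5.4, 2.6, 5.5], [-23.1, -3.1, 2.7, 5.5], [0, 0, 0, 0], [0, 0, 0, 0]]
  ]
}}

```text
clock: 19.15
tcp_pos: [553.7, 100.9, 223.0]
eef_rot: [0.777, 0.629, 0.0, -0.0]
contact_force: [0.3, 0.2, -2.4]
grip_width: 0.171
```

```bash
python3 st.py;  python3 - <<'E'
from h import *
import pickle
s=snap('wrist','w6.png'); pickle.dump(s,open('w6.pkl','wb')); c=proj(s,[(570.5,168.7,150)])[0];print(c)
x,y=int(c[0])-30,int(c[1])-30;print(x,y)
g=s['frame'][y:y+60,x:x+60,::-1].astype(float)
g=np.clip((g-20)*2.2,0,255).astype(np.uint8)
cv2.imwrite('pics/w6c.png',cv2.resize(g,None,fx=10,fy=10,interpolation=cv2.INTER_CUBIC))
E
```

```text
19.15 [553.68 100.89 223.03] h 78.01 F [ 0.3   0.17 -2.38] T [0.007 0.046 0.033] 1.841 0.171
[281.16723338 111.77330782]
251 81
```

View pics/w6c.png

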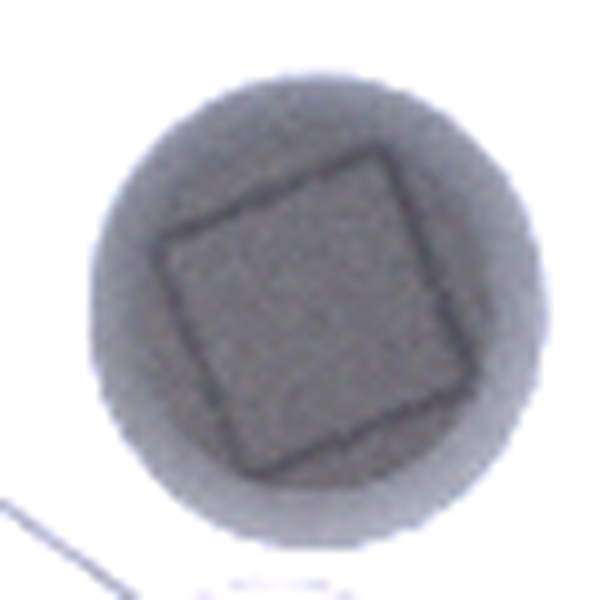

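View pics/w6.png

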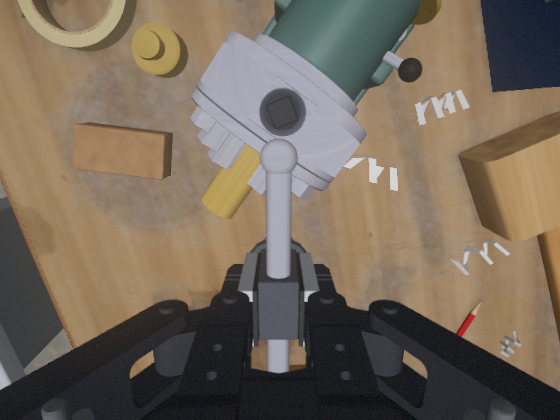

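Run:
```python
from h import *
plan((521.7,-155.3,180),78,v=45,w=8)
```

```text
from [553.7 101.1 223.1] 78.03 d [ -32.  -256.4  -43.1] -0.03 n 6
[[-42.9, 3.6, 7.2, 0.0], [-42.9, 3.7, 7.2, 0.0], [-42.9, 3.6, 7.1, 0.0], [-42.9, 3.6, 7.2, 0.0], [-43.0, 3.7, 7.2, 0.0], [-42.9, 3.6, 7.2, 0.0]]
```

{"op": "step_arm", "data": {
  "increments": [
    [[-42.9, 3.6, 0, 0], [-42.9, 3.7, 7, 0], [-42.9, 3.6, 9, 0], [-42.9, 3.6, 9, 0], [-43, 3.7, 9, 0], [-42.9, 3.6, 9, 0], [0, 0, 20, 0], [0, 0, 25, 0]]
  ]
}}

```text
clock: 20.2
tcp_pos: [522.3, -156.3, 135.4]
eef_rot: [0.777, 0.629, 0.001, 0.001]
contact_force: [0.2, 0.1, -3.0]
grip_width: 0.171
```

{"op": "step_arm", "data": {
  "increments": [
    [[0, 0, 15, 0], [0, 0, 0, 0], [0, 0, 0, 0]]
  ]
}}

```text
clock: 20.58
tcp_pos: [522.0, -155.7, 121.2]
eef_rot: [0.777, 0.629, 0.0, 0.001]
contact_force: [0.1, -0.1, -2.3]
grip_width: 0.17
```

```bash
python3 st.py;  python3 - <<'E'
from h import *
import pickle
plan((521.7,-155.3,112),78)
s=snap('wrist','w7.png'); pickle.dump(s,open('w7.pkl','wb'))
s=snap('side','s7.png'); pickle.dump(s,open('s7.pkl','wb'));crop(s,'s7c.png',270,200,100,100,6)
E
```

```text
20.575 [ 522.04 -155.75  121.23] h 78.01 F [ 0.06 -0.1  -2.3 ] T [0.032 0.039 0.022] 1.367 0.17
from [ 522.  -155.7  121.2] 78.01 d [-0.3  0.4 -9.2] -0.01 n 1
[[0.4, -0.4, 9.2, 0.0]]
```

View pics/w7.png

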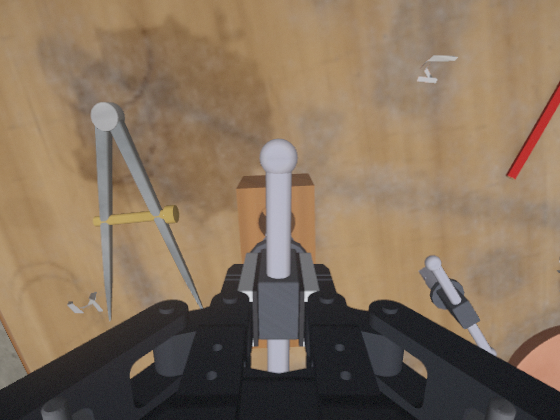

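View pics/s7c.png

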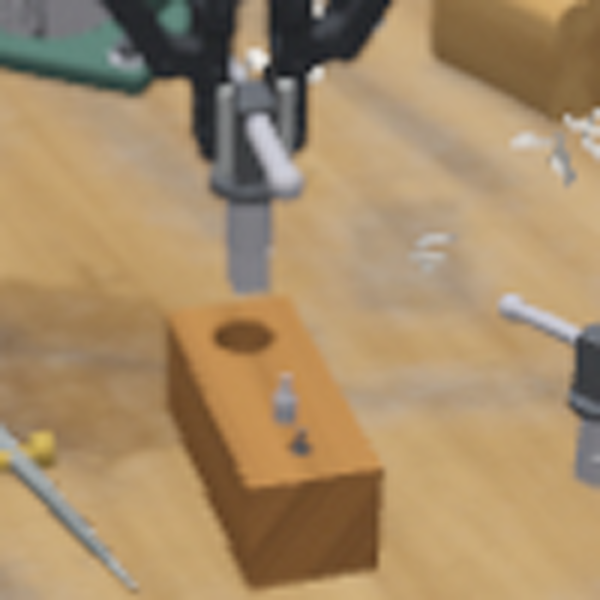

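Run:
```python
from h import *
import pickle
s=pickle.load(open('s7.pkl','rb'))
for P in [(522,-155.75,68.7),(522,-155.75,46),(521.6,-156.1,46),(526.6,-156.1,46),(521.6,-151.1,46)]: print(P,(proj(s,[P])[0]-[270,200])*6)
```

```text
(522, -155.75, 68.7) [245.37141178 277.92883031]
(522, -155.75, 46) [244.70829755 327.59179666]
(521.6, -156.1, 46) [244.16210075 328.27682556]
(526.6, -156.1, 46) [255.81802135 325.38275518]
(521.6, -151.1, 46) [238.64586056 321.82347802]
```

{"op": "step_arm", "data": {
  "increments": [
    [[0.2, -1, 9, 0], [0, 0, 8, 0], [0, 0, 5, 0], [0, 0, 0, 0]]
  ]
}}

```text
clock: 21.18
tcp_pos: [519.7, -155.2, 97.2]
eef_rot: [0.777, 0.629, -0.0, -0.001]
contact_force: [-0.4, 0.6, -2.7]
grip_width: 0.169
```

```bash
python3 st.py
```

```text
21.175 [ 519.69 -155.2    97.2 ] h 77.96 F [-0.35  0.55 -2.72] T [ 0.021 -0.014 -0.074] 1.367 0.169
```

{"op": "step_arm", "data": {
  "increments": [
    [[0, 0.5, 5, 0], [0, 0, 6, 0], [0, 0, 6, 0], [0, 0, 0, 0]]
  ]
}}

```text
clock: 21.68
tcp_pos: [520.2, -155.3, 80.2]
eef_rot: [0.777, 0.629, -0.0, -0.001]
contact_force: [-0.1, 0.4, -2.1]
grip_width: 0.172
```

```bash
python3 st.py
```

```text
21.675 [ 520.17 -155.27   80.21] h 77.96 F [-0.08  0.42 -2.07] T [ 0.092 -0.009 -0.066] 1.367 0.172
```

In the hole with no side contact. I'll lower it to just above seated (TCP about 54.5).

{"op": "step_arm", "data": {
  "increments": [
    [[0, 0.6, 8, 0], [0, 0, 8, 0], [0, 0, 6, 0], [0, 0, 2.5, 0], [0, 0, 0, 0], [0, 0, 0, 0]]
  ]
}}

```text
clock: 22.42
tcp_pos: [521.7, -155.8, 57.0]
eef_rot: [0.777, 0.629, 0.0, 0.0]
contact_force: [-0.0, 0.2, -2.5]
grip_width: 0.171
```

```bash
python3 st.py
```

```text
22.425 [ 521.7  -155.79   57.05] h 77.97 F [-0.01  0.18 -2.48] T [ 0.002 -0.021  0.029] 1.367 0.171
```

{"op": "step_arm", "data": {
  "increments": [
    [[0, 0, 1.5, 0], [0, 0, 1, 0], [0, 0, 0.5, 0], [0, 0, 0, 0], [0, 0, 0, 0]]
  ]
}}

```text
clock: 23.05
tcp_pos: [521.7, -155.8, 54.6]
eef_rot: [0.777, 0.629, 0.0, 0.0]
contact_force: [-2.9, 1.2, 5.6]
grip_width: 0.168
```

```bash
python3 st.py
```

```text
23.05 [ 521.68 -155.78   54.61] h 77.97 F [-2.92  1.19  5.61] T [ 0.261  0.568 -0.006] 1.367 0.168
```

{"op": "step_arm", "data": {
  "increments": [
    [[0, 0, -0.5, 0], [0, 0, 0, 0], [0, 0, 0, 0], [0, 0, 0, 0], [0, 0, 0, 0], [0, 0, 0, 0]]
  ],
  "grip": 0.9
}}

```text
clock: 23.8
tcp_pos: [521.4, -155.7, 54.2]
eef_rot: [0.777, 0.629, 0.0, 0.0]
contact_force: [-0.9, -0.2, 0.1]
grip_width: 0.901
```

{"op": "step_arm", "data": {
  "increments": [
    [[0, 0, -6, 0], [0, 0, -15, 0], [0, 0, -30, 0], [0, 0, -35, 0], [0, 0, -35, 0], [-25, 0, -35, 0], [-40, 0, -10, 0], [0, 0, 0, 0]]
  ]
}}

```text
clock: 24.8
tcp_pos: [508.4, -222.0, 223.2]
eef_rot: [0.778, 0.628, 0.001, 0.003]
contact_force: [-1.2, -0.1, -0.4]
grip_width: 0.904
```

```bash
python3 st.py;  python3 - <<'E'
from h import *
import pickle
s=snap('wrist','w8.png'); pickle.dump(s,open('w8.pkl','wb'))
s=snap('side','s8.png'); crop(s,'s8c.png',200,130,190,170,4)
E
```

```text
24.8 [ 508.38 -221.97  223.21] h 77.77 F [-1.16 -0.07 -0.38] T [-0.014 -0.037 -0.007] 1.252 0.904
```

View pics/w8.png

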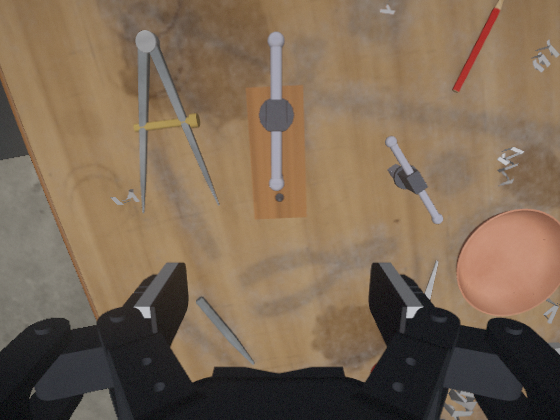

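View pics/s8c.png

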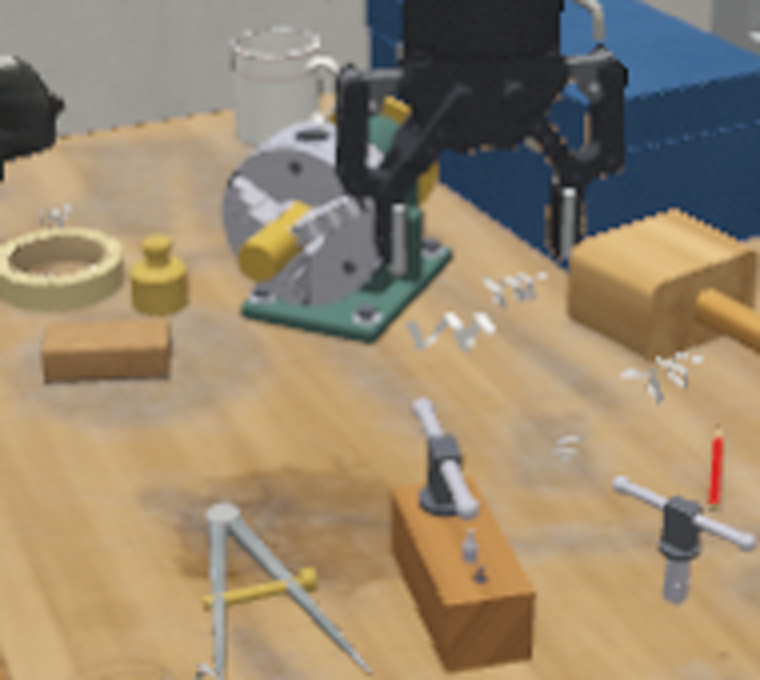

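The key stands in its block, with its hub at (277,115) in the wrist view, and nothing else has moved. Before handing in I'll work out the pinion angle from the w6 picture.

Run:
```python
from h import *
import pickle
s=pickle.load(open('w6.pkl','rb'))
A=lambda p:[251+p[0]/10-.45,81+p[1]/10-.45]
c=back(s,[A(p) for p in [(160,243),(381,150),(472,382),(250,474)]],135)
a=[]
for i in range(4):
    d=c[(i+1)%4]-c[i]; a.append(np.degrees(np.arctan2(d[1],d[0]))%90); print(np.linalg.norm(d),a[-1])
cw=(85.4-np.mean(a))%90; print('cw turn',cw,np.radians(cw))
```

```text
15.085771561695479 10.115219358417031
15.424950194735086 10.741537640183168
15.36496472611793 10.17390351266502
15.440161829734087 9.704896814557486
cw turn 75.21611066854433 1.3127687817105318
```

Run:
```python
from h import *
print(get_obs()['clock'],sign_off())
```

```text
the job is handed in; nothing more can be done
24.9 None
```

The bar is gripped and the key is back in its block. The job was handed in at 24.9 s of the 61 s allowed.

- **Fitting:** I read the socket's angle with the wrist camera before picking up the key. The key first rested on the pinion face, about 2 mm off centre. A small sideways shift and a few degrees of turning under 6–10 N let it drop fully home (TCP z 181.3 mm, about 181.0 expected).
- **Tightening:** I turned the key clockwise to about 1.6 rad on the pinion (1.55 from the torque curve, 1.62 from the angles). Torque rose steadily once the jaws touched. I then eased the torque off, drew the key out and put it back in its hole. When I let go, the fingers showed almost no force.
- **Last checks:**
  - A picture of the socket taken after the key came out shows the pinion resting at about 1.31 rad. That is a little below the 1.35 expected but clearly past the contact point at about 1.1.
  - The final wrist and side pictures show the key upright in its block. The bar, weight, emery block and dividers look undisturbed.
- **Disagreements:** The top and wrist cameras placed the key hole about 2.4 mm apart in x, and contact put it between the two. I judged the jaws' grip from the torque and the pinion angle, not from a close-up of the jaws.

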